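# Slide the tray cover over the drawn-up syringe

### The arm

A 6-joint arm with a two-finger parallel gripper is mounted at the origin on the work surface; the furniture and walls round the work are solid. World frame = base frame: x ahead of the robot, y to its left, z up, the work surface at z = 0. Lengths are in m, angles in rad, forces in N, time in s.
With the tool pointing down it reaches from about 0.275 to 0.775 m from the base axis. Payload 14.6 kg.
Tool frame: the origin (TCP) lies midway between the tips of the shut fingers; the grasp point (between the pads) lies 19 mm behind it; z points along the fingers, y is the line along which they close (so a half turn about z gives the same grasp; the last joint's range is limited). The gripper opens to 85 mm and grips with 20 to 120 N. Pads are 22 mm wide; open, the fingers measure 114 mm over their backs; the gripper's body (76 mm by 85 mm) begins 54 mm behind the grasp point. The pads swing forward as they close: fully open they stand 13 mm farther back than shut.
Start: joints at [-1.408, 0.263, -0.048, 1.259, 0, 1.415], TCP at [0.164, -0.499, 0.231] pointing down, gripper open.
Joint ranges: [-2.65, 2.65], [-0.89, 1.7], [-1.18, 1.37], [-2.13, 2.11], [-1.35, 1.29], [-3.14, 3.14]. Speed limits (rad/s): [1.89, 1.89, 2.57, 2.79, 3.14, 3.14].

### API

Orientations are given as [roll, pitch, yaw] about the fixed x, y, z axes, in that order (R = Rz(yaw) Ry(pitch) Rx(roll)).
In Python, from bench import bot gives the robot as it stands. The module is installed in compiled form; this text tells all that it offers. Calls block until the motion is done:
- bot.move_pose(position, orientation): joint-space move of the TCP to a pose.
- bot.move_straight(position, feed=0.15, rotation=None, max_force=None): straight line of the TCP; rotation=None keeps the orientation; feed is the mean speed in m/s. With max_force (N) it stops when the force on the tool has changed by that much, and returns True; else False.
- bot.move_joints(angles): joint-space move.
- bot.set_gripper(opening, grasp_force=None): finger opening in m; grasp_force is the grip in N (None keeps the last); returns when the fingers have stopped.
- bot.dwell(seconds).
- bot.solve_ik(position, orientation): joint angles nearest the present ones, or None.
- bot.state(): the state.
- bot.grab_frame(name): name is "side" or "top"; returns (picture, depth): 420x560x3 uint8, blue, green, red; 420x560 float32, m along the optical axis (not along the pixel's ray), 0 where there is no reading.
- bot.calibration(name): a dict with "mtx" (3x3 intrinsics, pixels), "T" (4x4, takes a point from camera to world coordinates). Camera axes: x right, y down, z forward; pixel columns grow to the right and rows downward; lengths in m; the calibration is good to about 2 mm. A picture is of the moment at which its call begins. calibration takes no time and is no camera call.
A pose or a line that the arm cannot do raises bot.PlanningError and nothing moves.
- bot.close_job(): hands the job in; it is judged then, once.
Trained networks look in the newest picture that a camera, given by its name, has taken for a name from the list of things; names that differ only in an ending like _2 or _b are one class to them, and where a whole thing is asked for, a point or a joint stands for the part that bears it (a point fixed in the world has none). Each returns a list of dicts, best first, with "score" (0 to 1); they miss things now and then, are a little off and sometimes report something else, mostly with a low value. They report only what shows in the picture. A call takes as long as a camera call. They do not tell look-alikes from the thing itself.
- bot.search_frame(camera, target): "extent" ([centre column, centre row, width, height] in pixels, round what is visible of it).
- bot.pinpoint(camera, target): "centre" ([column, row] in pixels: a listed point, or the origin of a listed thing).
The state is a dict: "clock": time; "q": joint angles; "qvel": joint speeds; "effort": joint torques, N m; "eef_pos": TCP position; "tool_rot": TCP orientation; "wrist_force": force on the tool from outside, world axes, zero at the start; "moment": the same for the moment, N m; "grip_width": finger opening in m; "gripper_force": force on a finger pad.
Only numpy, scipy, OpenCV 4.12 (cv2) and the standard library are available. Lean on these libraries where they do the work, as an engineer would, in place of code of your own. Each camera call takes 0.05 s, during which the arm holds its last target. There are 200 camera calls.

### The job

The white two-compartment tray has one green sliding cover, standing part-way between the two. Slide the cover fully home, up to the end stop, over the compartment that holds the syringe, so that the oximeter's compartment is left open. Leave the syringe and the oximeter lying in their compartments, and do not disturb the things round the tray.

Things in the scene. Friction and masses are not known exactly. Their poses are not given: they have to be found in the camera images.
- tray: White tray, dark floor, 166 (its x) by 234 (its y) by 50 mm high, fixed to the table. Origin: centre of its underside; z up. Two compartments, centred at y = +55.5 and -55.5 mm, each 142 (x) by 105 mm (y), floor 5 mm up, 36 mm deep; divider at y = 0. Rails on the long walls hold the cover; end stops 47 mm high. Which compartment holds the syringe varies; the oximeter is in the other.
- cover (a joint): Slide of the flat green cover along the tray's y: 0 = midway between the compartments, +0.0555 m = fully home over the +y compartment, -0.0555 m = fully home over the -y one (end stops). Starts near the middle, stays where left, takes about 3 N to slide slowly. Plate 146 (x) by 112 mm (y), 4 mm thick, top 45.5 mm above the table.
- cover_grip (a point): Centre of the black upright rib on the middle of the cover, moving with it; 56.5 mm above the table. Rib 60 mm long along the tray's x, 14 mm thick along the tray's y (the sliding direction), top 68.5 mm above the table, with a flat foot 26 mm wide and 2.5 mm high. Push its long faces, or grip it. Axes parallel to the tray's.
- syringe: Clear and white plastic syringe, 114 mm long, 33 mm over its flanges, 22 mm high, lying along the tray's x in the outer part of one compartment. Origin: centre of its underside, y along its length.
- oximeter: Blue and white finger oximeter, 58 by 33 mm, 30 mm high, lying along the tray's x in the outer part of the other compartment. Origin: centre of its underside.
- vial: Bystander: amber glass vial with blue cap, 23 mm across, 58 mm high, standing beyond the tray. Origin: centre of its underside.
- label_roll: Bystander: roll of white labels, 106 by 67 mm, 30 mm high, beyond the tray. Origin: centre of its underside.
- cold_pack: Bystander: blue cold pack, 153 by 88 mm, 28 mm high, left of the tray. Origin: centre of its underside.
- logger: Bystander: white data logger, 92 by 58 mm, 20 mm high, right of the tray. Origin: centre of its underside.
Things that resemble listed ones, but are neither listed nor needed, are in the scene too. Of the things that look like the syringe, take the one that is farthest from the robot's base at the start.

How it is judged:
By the outcome, as a careful person would: the job done as asked, in the order asked, and still so for the second after the job is handed in, with the robot touching nothing.
It also fails if it takes over 32 s, if anything falls off the work surface, if the arm or the gripper's body presses on something with over 40 N, if the wrist force passes 120 N, or if a joint passes its speed limit or range.

## Working session

There is one attempt and no reset: what is moved stays moved. The work goes in short steps, each a Python script; the robot and the scene stay as the last script left them, time stands still between calls to the robot, and variables do not carry over. Pictures are saved under pics/ and viewed, at most 10 in all, crops included, and the job is handed in when it is done.

```bash
mkdir -p pics; cat > h.py <<'E'
from bench import bot
import numpy as np, cv2
def world(cam,c,r,depth):
    k=bot.calibration(cam);M=k["mtx"];T=k["T"]
    c0,r0=int(round(c)),int(round(r))
    p=depth[max(r0-2,0):r0+3,max(c0-2,0):c0+3];p=p[p>0]
    if len(p)==0:return None
    z=np.median(p);v=np.linalg.inv(M)@[c,r,1]*z
    return (T@np.r_[v,1])[:3].round(4)
E
python3 - <<'E'
from h import *
for cam in("top","side"):
    p,d=bot.grab_frame(cam);cv2.imwrite(f"pics/{cam}0.png",p);np.save(cam+"0.npy",d)
    print(cam,bot.calibration(cam)["T"].round(3).tolist())
    for n in("tray","cover_grip","syringe","oximeter","vial","label_roll","cold_pack","logger"):
        for o in bot.pinpoint(cam,n)[:3]:
            print(n,round(o["score"],2),np.round(o["centre"]),world(cam,*np.clip(o["centre"],0,[559,419]),d))
E
```

```text
top [[0.02, -0.995, 0.101, 0.418], [-0.999, -0.023, -0.027, 0.008], [0.029, -0.101, -0.994, 1.191], [0.0, 0.0, 0.0, 1.0]]
tray 0.97 [235. 209.] [0.5126 0.0703 0.0647]
cover_grip 0.9 [238. 203.] [0.526  0.0632 0.0688]
syringe 0.71 [199. 201.] [0.5336 0.1592 0.0218]
syringe 0.71 [243. 282.] [0.3442 0.0498 0.0136]
oximeter 0.76 [272. 211.] [ 0.5125 -0.0145  0.0354]
oximeter 0.28 [122. 253.] [0.4077 0.3342 0.0255]
oximeter 0.18 [239. 203.] [0.5276 0.0623 0.0688]
vial 0.56 [271. 160.] [ 0.6329 -0.0095  0.042 ]
label_roll 0.6 [228. 147.] [0.6657 0.094  0.0304]
cold_pack 0.59 [125. 255.] [0.4024 0.3278 0.0251]
logger 0.81 [392. 240.] [ 0.4498 -0.3053  0.0197]
logger 0.3 [236. 206.] [0.5194 0.0679 0.0665]
side [[0.999, 0.01, 0.049, 0.482], [-0.042, -0.361, 0.932, -0.951], [0.027, -0.932, -0.36, 0.437], [0.0, 0.0, 0.0, 1.0]]
tray 0.72 [283. 217.] [0.5254 0.0666 0.0145]
syringe 0.75 [215. 225.] [0.3504 0.0339 0.0041]
oximeter 0.59 [283. 232.] [ 0.5213 -0.0449  0.0232]
vial 0.76 [327. 233.] [ 0.6328 -0.0242  0.0103]
label_roll 0.97 [332. 221.] [ 0.6428 -0.0216  0.0424]
cold_pack 0.61 [242. 188.] [0.4043 0.2798 0.0252]
cold_pack 0.34 [251. 305.] [ 0.4566 -0.342   0.0179]
logger 0.88 [250. 302.] [ 0.4555 -0.335   0.0193]
```

View pics/top0.png

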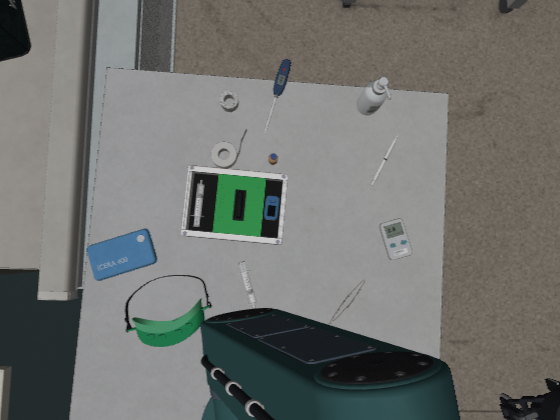

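View pics/side0.png

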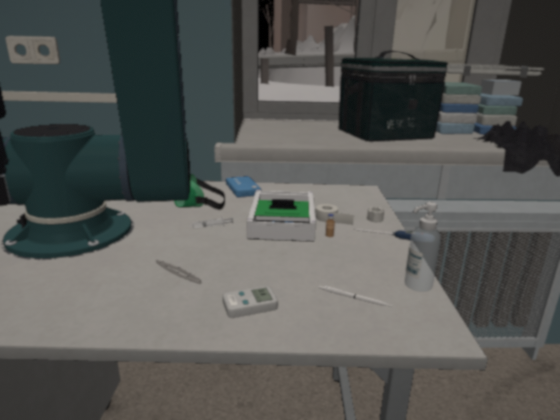

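The top view shows the tray at about (235,205), with the white syringe at (199,201) in the left (+y world) compartment. The oximeter is at (272,209) in the right compartment, and the rib is at (239,204). The syringe at (247,283) is a decoy outside the tray. The side view agrees. Next I'll fit the rib, cover and tray.

```bash
python3 - <<'E'
from h import *
p=cv2.imread("pics/top0.png").astype(int);d=np.load("top0.npy");k=bot.calibration("top")
r,c=np.mgrid[:420,:560]
P=(np.linalg.inv(k["mtx"])@np.stack([c*d,r*d,d]).reshape(3,-1))
W=(k["T"][:3,:3]@P+k["T"][:3,3:]).T.reshape(420,560,3)
reg=(c>178)&(c<292)&(r>160)&(r<248)&(d>0)
green=reg&(p[...,1]>p[...,2]+50)&(p[...,1]>p[...,0]+50)
rib=reg&(p.max(2)<70)&(c>225)&(c<250)&(r>185)&(r<225)
white=reg&(p.min(2)>150)&(W[...,2]>.04)
for n,m in(("cover",green),("rib",rib),("tray",white)):
    w=W[m];(x,y),s,a=cv2.minAreaRect((w[:,:2]*1000).astype(np.float32))
    print(n,m.sum(),round(x),round(y),np.round(s),round(a,1),np.percentile(w[:,2],[5,50,95]).round(4))
E
```

```text
cover 2343 525 63 [111. 137.] 85.9 [0.0422 0.0458 0.0493]
rib 314 525 63 [24. 72.] 86.0 [0.0455 0.0604 0.0709]
tray 1401 526 75 [234. 165.] 85.9 [0.0416 0.0494 0.0534]
```

```bash
python3 - <<'E'
from h import *
a=np.radians(-4.1);u=np.array([-np.sin(a),np.cos(a),0])
rib=np.array([.5255,.063,0]);home=np.array([.526,.075,0])+.0555*u
q0=bot.state()["q"];best=None
s=rib-.032*u
for y in(np.pi/2,-np.pi/2):
    rot=[np.pi,0,a+y];q=bot.solve_ik(s+[0,0,.16],rot)
    if q is not None:
        m=abs(np.array(q)-q0).max()
        if best is None or m<best[0]:best=(m,rot)
rot=best[1];print(best)
bot.set_gripper(0.0)
bot.move_pose(s+[0,0,.16],rot)
print(bot.move_straight(s+[0,0,.055],feed=.1,max_force=10),bot.state()["eef_pos"],bot.state()["clock"])
end=home+.004*u
for i in range(4):
    h=bot.move_straight(end+[0,0,.055],feed=.03,max_force=15)
    st=bot.state();t=np.array(st["eef_pos"])-home
    print(h,t@u,np.round(st["wrist_force"],1),st["clock"])
    if t@u>-.03 or not h:break
p,d=bot.grab_frame("top");cv2.imwrite("pics/top1.png",cv2.resize(p[130:280,140:340],None,fx=3,fy=3))
E
```

```text
(np.float64(1.3120702557811021), [3.141592653589793, 0, np.float64(1.499237827463129)])
False [0.52356766 0.03103675 0.05550571] 5.1667
True -0.020382651986132084 [ 0.7 -7.4  5. ] 7.525
```

View pics/top1.png

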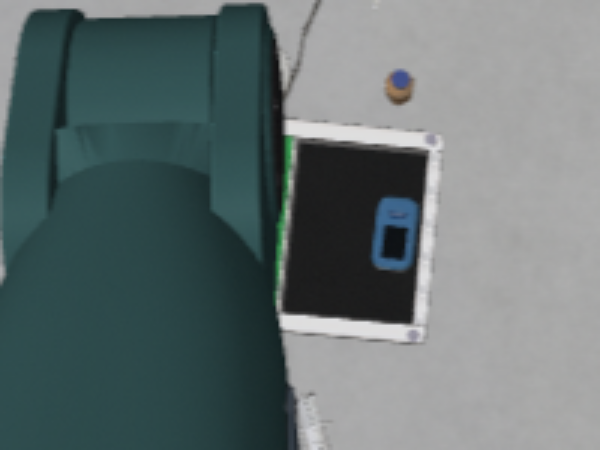

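The cover has moved left: its green edge is at about (285,220) in the crop, by the divider, and the oximeter is open at (395,235). I'll press once more to confirm the stop, then back off and measure.

```bash
python3 - <<'E'
from h import *
a=np.radians(-4.1);u=np.array([-np.sin(a),np.cos(a),0])
home=np.array([.526,.075,0])+.0555*u
e=np.array(bot.state()["eef_pos"])
h=bot.move_straight(e+.008*u,feed=.015,max_force=20)
st=bot.state();e2=np.array(st["eef_pos"]);print(h,(e2-home)@u,np.round(st["wrist_force"],1))
b=e2-.02*u
bot.move_straight(b,feed=.06)
bot.move_straight(b+[0,0,.12],feed=.12)
bot.move_joints([-1.408,.263,-.048,1.259,0,1.415])
p,d=bot.grab_frame("top");k=bot.calibration("top")
cv2.imwrite("pics/top2.png",cv2.resize(p[130:280,140:340],None,fx=3,fy=3))
p=p.astype(int);r,c=np.mgrid[:420,:560]
P=np.linalg.inv(k["mtx"])@np.stack([c*d,r*d,d]).reshape(3,-1)
W=(k["T"][:3,:3]@P+k["T"][:3,3:]).T.reshape(420,560,3)
m=(c>178)&(c<292)&(r>160)&(r<248)&(d>0)&(p[...,1]>p[...,2]+50)&(p[...,1]>p[...,0]+50)
(x,y),s,_=cv2.minAreaRect((W[m][:,:2]*1000).astype(np.float32))
print(x,y,s,"joint",(np.array([x-526,y-75,0])@u),"clock",bot.state()["clock"],np.round(bot.state()["wrist_force"],1))
E
```

```text
True -0.020462280567088292 [ 0.9 -4.9  4.6]
529.9883422851562 129.3895263671875 (109.00770568847656, 136.7531280517578) joint 54.53548804344338 clock 12.0333 [ 0.9 -0.7 -0.6]
```

View pics/top2.png

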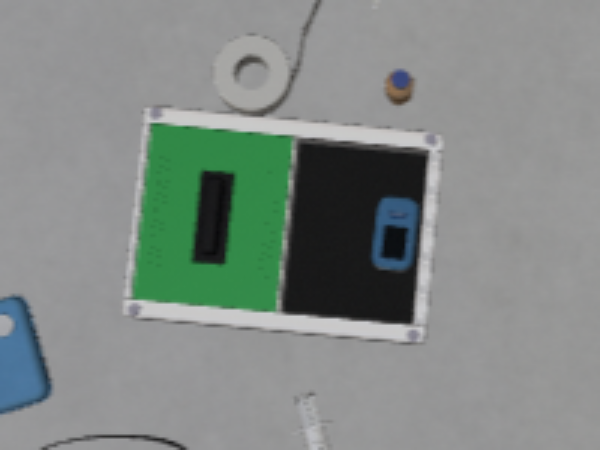

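The cover now fills the left compartment, from x ≈ 140 to 290 in the crop, and the divider shows at (288,220). The oximeter at (395,235) is open, and the things round the tray haven't moved. A second push met the stop without advancing.

```bash
python3 -c "
from bench import bot
print(bot.close_job())"
```

```text
the job is handed in; nothing more can be done
None
```

The cover is fully home against the end stop over the syringe's compartment, the oximeter's compartment is open, the things round the tray look undisturbed, and the job was handed in at about 12 s.

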